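# Press the cushion refill home in its compact

### The job

The cushion refill in the round open compact still stands proud of its case. Take the wide-faced pressing tool and press the refill squarely, with the tool's flat face centred on it, until it clicks fully home, touching the refill with nothing but the tool. Then stand the tool upright in the middle of the round ceramic dish and let go.

Things in the scene. Friction and masses are not known exactly. Their poses are not given: they have to be found in the camera images.
- press: Pressing tool, loose, standing on its flat round face: metal disc 46 mm in diameter, 12 mm thick; metal collar 32 mm in diameter from 12 to 16 mm; upright round wooden handle 26 mm in diameter from 16 to 85 mm height. About 0.13 kg. Origin at the centre of the flat underside, z up. A slim nail stamper (22 mm foot, 48 mm tall, unlisted) also stands on the vanity: not the tool.
- compact: Round cosmetic compact, fixed to the vanity: a case 76 mm in diameter and 14 mm high with its round mirror lid folded flat back along the compact's +x. Origin at the centre of the case's underside, z up. The square compact on the vanity (not listed) is another one, already in order.
- refill: Cushion refill in the centre of the round compact: drum 50 mm wide, white flange 56 mm wide on top. Origin at the centre of its underside, flat top face 15 mm above it, z up. Slides only straight down: starts with origin 8.5 to 10 mm above the compact's; fully home at 2 mm (flange on the case, top 17 mm above the vanity, hard stop). Resists with about 7 N of friction, no spring; stays where pushed.
- dish: Round white ceramic dish, loose, 120 mm across the rim, 16 mm high, 0.3 kg, with a flat floor about 92 mm in diameter whose surface is 6 mm above the dish's origin. Origin at the centre of the underside, z up. Empty.
There are look-alikes about, which are no part of the job. Leave any blue or red look-alike of the press alone.

How it is judged:
On the way:
1. the tool, upright and centred on the refill, presses it fully home (contact force between press and refill above 1 N and horizontal distance between press and refill below 0.015 m and angle between press's own z axis and vertical below 0.18 rad and z of refill in the frame of compact below 0.0038 m), for 0.1 s.
At the end, for the whole second after the job is handed in: The refill is home in the round compact (within 1.8 mm of its stop), and the pressing tool stands upright (within 10 degrees) and at rest on the floor of the round dish, within 25 mm of its centre (z of refill in the frame of compact below 0.0038 m and horizontal distance between press and dish below 0.025 m and angle between each of press, dish's own z axis and vertical below 0.18 rad and z of press in the frame of dish below 0.012 m and contact force between press and dish above 0.3 N and linear speed of press below 0.02 m/s); the robot touches nothing.
It fails at once if the robot itself touches the refill (contact force between any of the fingers, the arm and refill above 0.5 N).
It also fails if it takes over 46 s, if anything falls off the work surface, if the arm or the gripper's body presses on something with over 40 N, if the wrist force passes 120 N, or if a joint passes its speed limit or range.

### The arm

A 6-joint arm with a two-finger parallel gripper is mounted at the origin on the work surface. World frame = base frame: x ahead of the robot, y to its left, z up, the work surface at z = 0. Lengths are in m, angles in rad, forces in N, time in s.
With the tool pointing down it reaches from about 0.35 to 0.875 m from the base axis. Payload 4.2 kg.
Tool frame: the origin (TCP) lies at the very end of the fingers, on their centre line; the grasp point (between the pads) lies 19 mm behind it (manip.hold_point_z is the distance from the TCP to the grasp point, in m); z points along the fingers, x is the direction in which the jaws open and shut, and the axes are right-handed (so a half turn about z gives the same grasp; the last joint's range is limited). The gripper opens to 85 mm and grips with 20 to 120 N. Pads are 22 mm wide; open, the fingers measure 114 mm over their backs; the gripper's body (76 mm by 85 mm) begins 54 mm behind the grasp point. The pads swing forward as they close: fully open they stand 13 mm farther back than shut.
Start: joints at [-0.859, 0.385, 0.008, 0, -1.194, -0.259], TCP at [0.273, -0.562, 0.231] pointing down, gripper open.
Joint ranges: [-3.14, 3.14], [-1.21, 2.06], [-1.07, 1.41], [-3.16, 2.05], [-2.99, -0.16], [-3.1, 3.1]. Speed limits (rad/s): [2.79, 2.79, 3.14, 3.14, 3.14, 3.14].

### API

Orientations are given as a unit quaternion [x, y, z, w].
In Python, from plant import manip gives the robot as it stands.
- The arm moves only by the tool arm_command, never from a script. Its arguments are lists of equal length, an entry for each row: "travel": the shift along the tool's x, y, z in m, a list of three; "rotation": the turn, a rotation vector about the tool's x, y, z in rad, a list of three. A call has 1 to 10 rows; each row is the pose to reach, as a shift and turn from the pose commanded when the call began, along the tool's axes at that moment; what a row does not reach only later rows make up. A row lasts 1/8 s, in which the tool goes at most 62.5 mm and 10.7 degrees, less where a joint would pass 70% of its speed; a pose out of reach is approached as far as the arm can. A call with a gripper value outside its range is refused whole. "claw" is the finger opening in m, from 0 to 0.0854, set as the call begins (left out, the last holds). The fingers move at their own pace and stop on an object; "newtons" is the grip in N (left out, the last holds). Time passes only in rows, so rows that repeat a pose let the fingers close. It gives the time, the measured TCP pose, the force and the opening at its end, in the units of the state.
- manip.get_obs(): the state, without advancing time (a new reading comes with each control period).
- manip.grab_frame(name): name is "scene" or "top" or "wrist"; returns a dict with "img" (420x560x3 uint8, blue, green, red), "fx", "fy", "cx", "cy" (pixels), "distortion" ([k1, k2, p1, p2, k3] as OpenCV has them; the pictures are not rectified), "R" (3x3) and "t" (3): a world point X has camera coordinates R X + t; the wrist camera has in their place "T_tool_cam" (4x4, takes a point from camera to tool coordinates, whose origin is the TCP and whose axes are the tool frame's). Camera axes: x right, y down, z forward; pixel columns grow to the right and rows downward; lengths in m; the calibration is good to about 2 mm. A picture is of the moment at which its call begins: read the wrist's pose just before it. There is no depth.
- manip.finish_job(): hands the job in, once; it reports no verdict.
The state is a dict: "time_s": time; "joints": joint angles; "qvel": joint speeds; "joint_torque": joint torques, N m; "tool_pos": TCP position; "eef_rot": TCP orientation; "ft_force": force on the tool from outside, world axes, zero at the start; "wrist_torque": the same for the moment, N m; "grip_width": opening from 0.0 (shut) to 1.0 (fully open).
Only numpy, scipy, OpenCV 4.12 (cv2) and the standard library are available. Lean on these libraries where they do the work, as an engineer would, in place of code of your own. Each camera call takes 0.05 s, during which the arm holds its last target. There are 200 camera calls.

## Working session

There is one attempt and no reset: what is moved stays moved. The work goes in short steps, Python scripts to look and compute and a tool call to move; the robot and the scene stay as the last step left them, time stands still between calls to the robot, and variables do not carry over. Pictures are saved under pics/ and viewed, about 8 in all and at most 12, crops included, and the job is handed in when it is done.

Besides the shell and the picture viewer there is one more tool, called as name(argument=value, ...) on one line, values as JSON. arm_command: Moves the arm, as the interface text tells. Its arguments: {"type":"object","properties":{"travel":{"type":"array","items":{"type":"array","items":{"type":"number"}}},"rotation":{"type":"array","items":{"type":"array","items":{"type":"number"}}},"claw":{"type":"number"},"newtons":{"type":"number"}},"required":["travel","rotation"]}

```bash
mkdir -p pics; ls
cat > h.py <<'E'
import numpy as np, cv2
from plant import manip
from scipy.spatial.transform import Rotation as Ro
def cam(n):
    o=manip.get_obs() if n=="wrist" else None
    f=manip.grab_frame(n)
    K=np.array([[f["fx"],0,f["cx"]],[0,f["fy"],f["cy"]],[0,0,1.]]); f["K"]=K
    if n=="wrist":
        T=np.array(f["T_tool_cam"]); W=np.eye(4); W[:3,:3]=Ro.from_quat(o["eef_rot"]).as_matrix(); W[:3,3]=o["tool_pos"]
        W=W@T; f["R"]=W[:3,:3].T; f["t"]=-W[:3,:3].T@W[:3,3]
    return f
def ray(f,uv,z):
    p=cv2.undistortPoints(np.array(uv,float).reshape(-1,1,2),f["K"],np.array(f["distortion"],float)).reshape(-1,2)
    R=np.array(f["R"]);t=np.array(f["t"]).ravel(); c=-R.T@t
    d=np.c_[p,np.ones(len(p))]@R
    return c+d*((z-c[2])/d[:,2])[:,None]
def proj(f,X):
    R=np.array(f["R"]);rv=cv2.Rodrigues(R)[0]
    return cv2.projectPoints(np.array(X,float).reshape(-1,1,3),rv,np.array(f["t"],float).ravel(),f["K"],np.array(f["distortion"],float))[0].reshape(-1,2)
E
python3 - <<'E'
from h import *
o=manip.get_obs();print({k:np.round(v,3) for k,v in o.items()},manip.hold_point_z)
a=cam("scene");b=cam("top")
for n,f in(("scene",a),("top",b)):
    cv2.imwrite(f"pics/{n}0.png",f["img"]); print(n,-np.array(f["R"]).T@np.array(f["t"]).ravel())
    import pickle;pickle.dump(f,open(n+"0.pkl","wb"))
E
```

```text
pics
{'time_s': np.float64(0.0), 'joints': array([-0.859,  0.386,  0.007, -0.   , -1.194, -0.259]), 'qvel': array([0.   , 0.002, 0.002, 0.002, 0.001, 0.001]), 'joint_torque': array([ 1.0000e-03, -3.9229e+01,  1.8840e+01,  4.1860e+00, -5.0000e-03,
        0.0000e+00]), 'tool_pos': array([ 0.273, -0.561,  0.23 ]), 'eef_rot': array([ 0.53 ,  0.848,  0.001, -0.001]), 'ft_force': array([ 0.093, -1.099, -0.691]), 'wrist_torque': array([ 0.016,  0.046, -0.009]), 'grip_width': np.float64(1.001)} 0.0187
scene [1.06086149 0.42041346 0.50893404]
top [0.38152185 0.00473309 0.97749241]
```

View pics/top0.png

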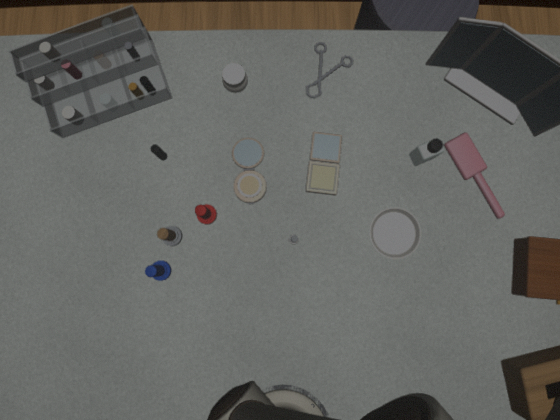

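View pics/scene0.png

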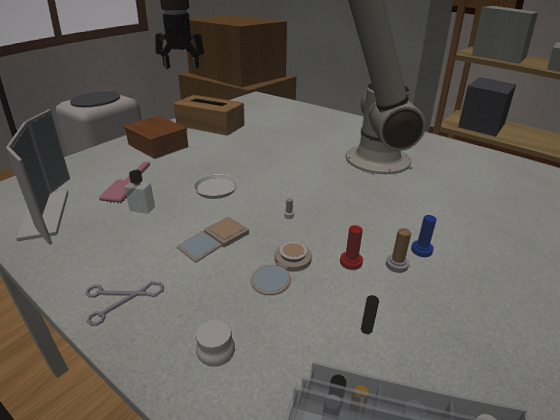

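Top view candidates for the press:
- Wooden handle on a metal disc at about (165,235).
- Red look-alike at (205,213).
- Blue look-alike at (158,270).
- Slim stamper at (293,239).

I choose the wooden one. The round compact is at (250,186) with its lid at (248,153), and the square one is at (323,178). The dish is at (395,232). The jar at (234,75) is not the dish.

Run:
```python
from h import *
import pickle
a=pickle.load(open("scene0.pkl","rb"));b=pickle.load(open("top0.pkl","rb"))
A=a["img"];B=b["img"]
# wood handle by colour in both views
def blob(img,box,f):
    x0,y0,x1,y1=box; m=np.zeros(img.shape[:2],np.uint8); m[y0:y1,x0:x1]=f(img[y0:y1,x0:x1].astype(int)).astype(np.uint8)*255
    c=max(cv2.findContours(m,0,2)[0],key=cv2.contourArea); return c
wood=lambda p:(p[...,2]-p[...,0]>35)
cw=blob(B,(145,215,195,255),wood);print("wood top",cv2.boundingRect(cw),cv2.contourArea(cw))
cs=blob(A,(380,220,412,275),wood);print("wood scene",cv2.boundingRect(cs))
g=cv2.cvtColor(B,cv2.COLOR_BGR2GRAY)
# dish, compact: brightness vs table
hsv=cv2.cvtColor(B,cv2.COLOR_BGR2HSV).astype(int)
print("table",B[290:294,300:304].reshape(-1,3).mean(0),"case",B[197,250],B[186,235],"flange",B[186,262],B[175,250],"dish rim",B[232,372],B[232,395])
tb=g[280:320,300:380].mean()
for n,box,z in(("dish",(362,200,428,266),.012),("compact",(228,166,272,206),.012),):
    c=blob(B,box,lambda p:(p.mean(-1)>tb+14)|(p[...,2]-p[...,0]>22)); h=cv2.convexHull(c);e=cv2.fitEllipse(h); p=ray(b,[e[0]],z); 
    w=ray(b,[[e[0][0]-e[1][0]/2,e[0][1]],[e[0][0]+e[1][0]/2,e[0][1]],[e[0][0],e[0][1]-e[1][1]/2],[e[0][0],e[0][1]+e[1][1]/2]],z)
    print(n,e,p,np.linalg.norm(w[0]-w[1]),np.linalg.norm(w[2]-w[3]))
# disc of press in top image: bright blob
big=np.hstack([cv2.resize(B[140:290,130:290],None,fx=2.5,fy=2.5,interpolation=2),cv2.resize(B[195:270,355:435],None,fx=5,fy=5,interpolation=2)])
cv2.imwrite("pics/crop1.png",big)
```

```text
wood top (158, 229, 8, 9) 30.0
wood scene (399, 229, 12, 7)
table [113.1875 116.1875 113.625 ] case [107 112 118] [100 113 121] flange [109 120 123] [120 123 127] dish rim [ 98 101 101] [124 123 124]Traceback (most recent call last):
  File "<stdin>", line 18, in <module>
cv2.error: OpenCV(4.12.0) /io/opencv/modules/imgproc/src/shapedescr.cpp:361: error: (-201:Incorrect size of input array) There should be at least 5 points to fit the ellipse in function 'fitEllipseNoDirect'
```

Run:
```python
from h import *
import pickle
a=pickle.load(open("scene0.pkl","rb"));b=pickle.load(open("top0.pkl","rb"));B=b["img"]
for n,uv,z in(("handle",(162,234),.085),("disc",(171,235),.006),("case",(250,186),.014),("refilltop",(250,186),.025),("lid",(248,153),.005),("dish",(395,232),.012)):
    print(n,ray(b,[uv],z)[0].round(4))
for n,uv,z in(("handle",(403,231),.085),("disc",(398,262),.006),("dish",(216,186),.012),("refilltop",(293,249),.025)):
    print("S",n,ray(a,[uv],z)[0].round(4))
big=np.hstack([cv2.resize(B[140:290,130:290],None,fx=2.5,fy=2.5,interpolation=2),cv2.resize(B[195:270,355:435],None,fx=5,fy=5,interpolation=2)])
cv2.imwrite("pics/crop1.png",big)
f=cam("wrist");print("wristcam in tool",np.array(f["T_tool_cam"]).round(3),f["fx"])
```

```text
handle [0.4399 0.2517 0.085 ]
disc [0.4428 0.2528 0.006 ]
case [0.5541 0.0716 0.014 ]
refilltop [0.5522 0.0708 0.025 ]
lid [0.6339 0.0773 0.005 ]
dish [ 0.4472 -0.2594  0.012 ]
S handle [0.4433 0.2498 0.085 ]
S disc [0.4382 0.2524 0.006 ]
S dish [ 0.4482 -0.2533  0.012 ]
S refilltop [0.5537 0.0723 0.025 ]
wristcam in tool [[ 1.    -0.    -0.001  0.001]
 [ 0.     0.954  0.298 -0.077]
 [ 0.001 -0.298  0.954 -0.142]
 [ 0.     0.     0.     1.   ]] 311.1798222147686
```

View pics/crop1.png

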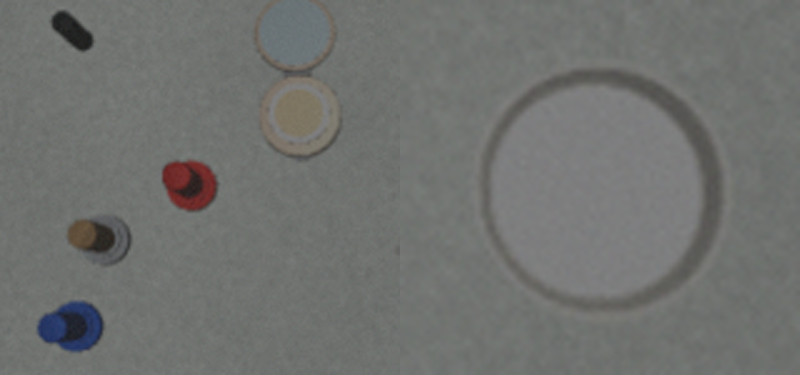

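The crop shows the wooden tool on its metal disc, with red and blue about 90 mm away. The dish centre is at (395.6,233). Jaws along about 52° world yaw avoid both neighbours, so I'll go to a hover over the press.

```bash
cat >> h.py <<'E'
def rel(pos,yaw,p=None,R=None):
    "shift/turn in the present tool frame to a tool-down pose with x axis at yaw (deg)"
    o=manip.get_obs(); p=np.array(o["tool_pos"]) if p is None else p
    R=Ro.from_quat(o["eef_rot"]) if R is None else R
    c,s=np.cos(np.radians(yaw)),np.sin(np.radians(yaw))
    T=Ro.from_matrix(np.array([[c,s,0],[s,-c,0],[0,0,-1]]))
    print("to",pos,yaw,"travel",R.inv().apply(np.array(pos)-p).round(4),"rot",(R.inv()*T).as_rotvec().round(4))
E
python3 - <<'E'
from h import *
rel([.42,-.1,.25],84);rel([.441,.251,.20],52)
E
```

```text
to [0.42, -0.1, 0.25] 84 travel [ 0.351   0.3339 -0.019 ] rot [-0.0006 -0.0016  0.5574]
to [0.441, 0.251, 0.2] 52 travel [0.6574 0.5063 0.0315] rot [-1.0000e-03 -1.4000e-03  1.1159e+00]
```

arm_command(travel=[[0.351,0.334,-0.02],[0.351,0.334,-0.02],[0.351,0.334,-0.02],[0.351,0.334,-0.02],[0.351,0.334,-0.02],[0.351,0.334,-0.02],[0.351,0.334,-0.02],[0.351,0.334,-0.02],[0.657,0.506,0.03],[0.657,0.506,0.03]], rotation=[[0,0,0.557],[0,0,0.557],[0,0,0.557],[0,0,0.557],[0,0,0.557],[0,0,0.557],[0,0,0.557],[0,0,0.557],[0,0,1.116],[0,0,1.116]], claw=0.07)

```text
time_s: 1.4
tool_pos: [0.4273, 0.0032, 0.2367]
eef_rot: [0.838, 0.545, 0.0, -0.0]
ft_force: [0.8, -0.2, 0.1]
grip_width: 0.819
```

Run:
```python
from h import *
rel([.441,.251,.20],52)
```

```text
to [0.441, 0.251, 0.2] 52 travel [ 0.2321 -0.0879  0.0367] rot [ 2.00e-04 -4.00e-04  2.46e-01]
```

arm_command(travel=[[0.232,-0.088,0.037],[0.232,-0.088,0.037],[0.232,-0.088,0.037],[0.232,-0.088,0.037],[0.232,-0.088,0.037],[0.232,-0.088,0.037]], rotation=[[0,0,0.246],[0,0,0.246],[0,0,0.246],[0,0,0.246],[0,0,0.246],[0,0,0.246]])

```text
time_s: 2.15
tool_pos: [0.4395, 0.2493, 0.1992]
eef_rot: [0.898, 0.441, -0.001, 0.0]
ft_force: [0.3, -0.9, 0.4]
grip_width: 0.816
```

Run:
```python
from h import *
import pickle
o=manip.get_obs();print(o["tool_pos"],np.round(Ro.from_quat(o["eef_rot"]).as_matrix(),3)[:,0])
f=cam("wrist");pickle.dump((o,f),open("w1.pkl","wb"));cv2.imwrite("pics/w1.png",f["img"])
print(proj(f,[[.441,.251,.085],[.441,.251,.012]]))
```

```text
[0.43946309 0.2493447  0.19924005] [ 0.611  0.792 -0.002]
[[280.10041025 206.40676498]
 [279.47885005 186.90994263]]
```

View pics/w1.png

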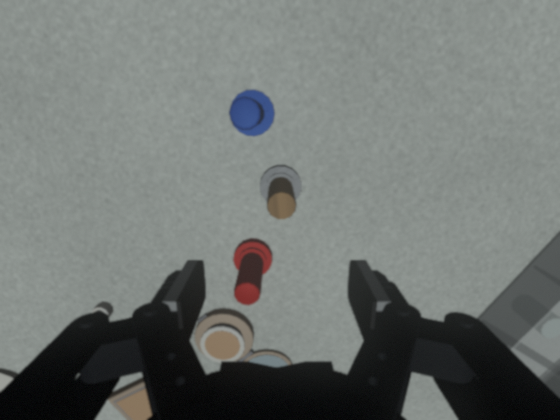

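The wrist view shows the wooden top at (281,206) and the disc at (281,184), against predictions of (280,206) and (279.5,187). I'll refine this by colour.

Run:
```python
from h import *
import pickle
o,f=pickle.load(open("w1.pkl","rb"));I=f["img"].astype(int)
S=I[150:235,250:320];m=((S[...,2]-S[...,0])>22).astype(np.uint8)
c=max(cv2.findContours(m,0,2,offset=(250,150))[0],key=cv2.contourArea)
(u,v),r=cv2.minEnclosingCircle(c);print("wood",cv2.boundingRect(c),u,v,r)
b=cv2.boundingRect(c)
# visible top ellipse: lower end of the blob, width b[2]
uv=[b[0]+b[2]/2,b[1]+b[3]-b[2]/2];w=ray(f,[[b[0],uv[1]],[b[0]+b[2],uv[1]]],.085)
print("top",uv,ray(f,[uv],.085),"width",np.linalg.norm(w[0]-w[1]))
for p in((281,184),(281,187)):print("disc",ray(f,[p],.010))
rel([.441,.251,.20],52)
```

```text
wood (268, 192, 27, 27) 281.0 205.0 13.601571083068848
top [281.5, 205.5] [[0.44108837 0.2524482  0.085     ]] width 0.023211226516179493
disc [[0.43981929 0.25401085 0.01      ]]
disc [[0.44247623 0.25197767 0.01      ]]
to [0.441, 0.251, 0.2] 52 travel [ 0.0029 -0.0004 -0.0004] rot [-0.0002  0.0011  0.0047]
```

arm_command(travel=[[0.003,-0.001,0.05],[0.003,-0.001,0.1],[0.003,-0.001,0.14],[0.003,-0.001,0.157],[0.003,-0.001,0.157],[0.003,-0.001,0.157]], rotation=[[0,0,0.0],[0,0,0.0],[0,0,0],[0,0,0],[0,0,0],[0,0,0]])

```text
time_s: 2.95
tool_pos: [0.4417, 0.2519, 0.0441]
eef_rot: [0.898, 0.44, 0.001, -0.0]
ft_force: [-0.1, 0.3, -0.0]
grip_width: 0.816
```

arm_command(travel=[[0,0,0],[0,0,0],[0,0,0],[0,0,0],[0,0,0],[0,0,0],[0,0,0]], rotation=[[0,0,0],[0,0,0],[0,0,0],[0,0,0],[0,0,0],[0,0,0],[0,0,0]], claw=0.015, newtons=70)

```text
time_s: 3.82
tool_pos: [0.4413, 0.2525, 0.0436]
eef_rot: [0.898, 0.441, 0.001, -0.0]
ft_force: [-0.4, -1.0, 6.5]
grip_width: 0.288
```

arm_command(travel=[[0,0,-0.03],[0,0,-0.08],[0,0,-0.1],[0,0,-0.1]], rotation=[[0,0,0],[0,0,0],[0,0,0],[0,0,0]])

```text
time_s: 4.32
tool_pos: [0.4412, 0.2527, 0.1439]
eef_rot: [0.898, 0.44, 0.001, -0.001]
ft_force: [0.7, -0.6, -2.2]
grip_width: 0.293
```

Run:
```python
from h import *
import pickle
o=manip.get_obs();print(o["tool_pos"],o["grip_width"]*.0854,o["ft_force"])
rel([.5535,.0715,.16],52)
f=cam("wrist");cv2.imwrite("pics/w2.png",f["img"]);pickle.dump(f,open("w2.pkl","wb"))
s=cam("scene");cv2.imwrite("pics/s2.png",np.hstack([f["img"][100:,:][:,80:480],cv2.resize(s["img"][90:290,330:530],None,fx=1.6,fy=1.6)]))
```

```text
[0.4412298  0.2526985  0.14386417] 0.02498004439294433 [ 0.65791396 -0.58329921 -2.24646358]
to [0.5535, 0.0715, 0.16] 52 travel [-0.0745  0.1997 -0.0164] rot [-0.     -0.0033  0.0047]
```

arm_command(travel=[[0,0,-0.05],[-0.02,0.05,-0.06],[-0.04,0.1,-0.06],[-0.06,0.15,-0.05],[-0.0745,0.2,-0.02],[-0.0745,0.2,0.02],[-0.0745,0.2,0.02],[-0.0745,0.2,0.02]], rotation=[[0,0,0],[0,0,0],[0,0,0],[0,0,0],[0,0,0],[0,0,0],[0,0,0],[0,0,0]])

```text
time_s: 5.42
tool_pos: [0.5539, 0.0712, 0.1231]
eef_rot: [0.897, 0.441, -0.0, 0.0]
ft_force: [0.2, 0.8, 0.3]
grip_width: 0.283
```

Run:
```python
from h import *
import pickle
o=manip.get_obs();print(o["tool_pos"],o["grip_width"]*.0854,o["ft_force"])
f=cam("wrist");t=cam("top");s=cam("scene");pickle.dump((f,t,s),open("p3.pkl","wb"))
b=o["tool_pos"][2]-.0436
for n,c in(("w",f),("t",t),("s",s)):print(n,proj(c,[[.5535,.0715,.025],[.5535,.0715,b],[.5535,.0715,b+.085]]).round(1).tolist())
cv2.imwrite("pics/s3.png",np.hstack([cv2.resize(f["img"][:,100:460],None,fx=1.1,fy=1.1),cv2.resize(s["img"][140:294,220:360],None,fx=2.86,fy=3)[:462]]))
```

```text
[0.553859   0.0712352  0.12308033] 0.02415943892033526 [0.17714219 0.82243069 0.29960201]
w [[277.4, 211.3], [277.5, 237.2], [278.1, 322.3]]
t [[249.7, 185.4], [247.9, 180.9], [244.7, 172.6]]
s [[292.7, 248.8], [293.5, 226.6], [294.8, 188.2]]
```

View pics/s3.png

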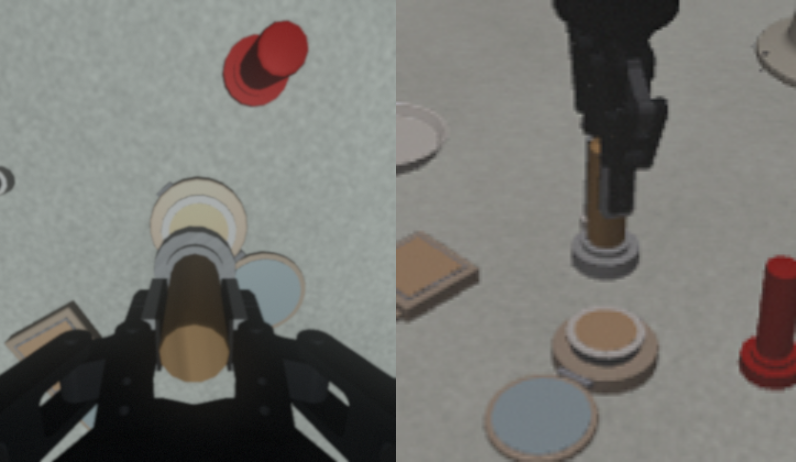

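The wrist view has the tool held vertical. The refill centre is at about u=281 and the disc at about 277, so it is roughly 3 mm off along tool +x. The scene view, with the refill at (293.4,250.3), agrees. I'll shift 3 mm while descending to just above the refill, then press gently.

arm_command(travel=[[0.003,-0.001,0.02],[0.003,-0.001,0.04],[0.003,-0.001,0.05],[0.003,-0.001,0.05],[0.003,-0.001,0.05]], rotation=[[0,0,0],[0,0,0],[0,0,0],[0,0,0],[0,0,0]])

```text
time_s: 6.2
tool_pos: [0.5553, 0.0742, 0.0739]
eef_rot: [0.898, 0.441, 0.001, 0.0]
ft_force: [-0.4, 0.2, -1.2]
grip_width: 0.29
```

Run:
```python
from h import *
o=manip.get_obs();print(o["tool_pos"],o["ft_force"])
f=cam("wrist");s=cam("scene")
x,y=o["tool_pos"][:2];z=o["tool_pos"][2]-.0436
print("s tool bottom/refill top",proj(s,[[x,y,z],[.555,.0737,.0245]]).round(1).tolist())
cv2.imwrite("pics/s4.png",np.hstack([f["img"][100:380,160:410],cv2.resize(s["img"][185:285,245:345],None,fx=4,fy=4)[:280]]))
```

```text
[0.55526043 0.07415717 0.07386111] [-0.43229072  0.16307167 -1.1862078 ]
s tool bottom/refill top [[293.4, 247.6], [293.2, 249.8]]
```

View pics/s4.png

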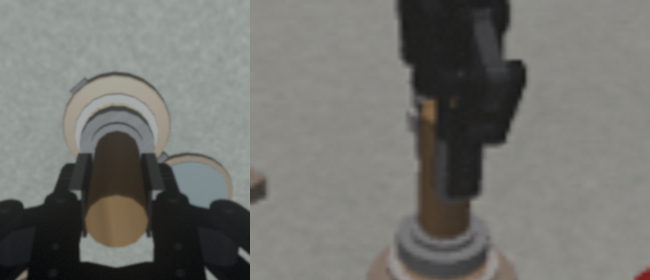

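The disc is centred on the refill within about 1 mm (disc u≈116, case u≈117 in the crop). I'll press now.

arm_command(travel=[[0,0,0.004],[0,0,0.007],[0,0,0.01],[0,0,0.012],[0,0,0.014],[0,0,0.015],[0,0,0.015]], rotation=[[0,0,0],[0,0,0],[0,0,0],[0,0,0],[0,0,0],[0,0,0],[0,0,0]])

```text
time_s: 7.18
tool_pos: [0.5552, 0.0739, 0.0604]
eef_rot: [0.897, 0.441, 0.001, 0.001]
ft_force: [-4.2, 0.4, 14.0]
grip_width: 0.288
```

arm_command(travel=[[0,0,0.001],[0,0,0.002],[0,0,0.002],[0,0,0.002]], rotation=[[0,0,0],[0,0,0],[0,0,0],[0,0,0]])

```text
time_s: 7.68
tool_pos: [0.5554, 0.0739, 0.0604]
eef_rot: [0.897, 0.441, 0.001, 0.001]
ft_force: [-7.2, 0.7, 24.0]
grip_width: 0.286
```

The force rose to 24 N with no further motion at a face height of 16.8 mm (17 expected), so this is the hard stop. I'll lift off and check.

arm_command(travel=[[0,0,-0.01],[0,0,-0.05],[0,0,-0.1],[0,0,-0.12],[0,0,-0.12],[0,0,-0.12]], rotation=[[0,0,0],[0,0,0],[0,0,0],[0,0,0],[0,0,0],[0,0,0]])

```text
time_s: 8.43
tool_pos: [0.5535, 0.0735, 0.1741]
eef_rot: [0.898, 0.44, -0.002, -0.0]
ft_force: [-0.0, -0.5, -1.6]
grip_width: 0.29
```

Run:
```python
from h import *
import pickle
o=manip.get_obs();print(o["tool_pos"],o["ft_force"],o["grip_width"]*.0854)
s=cam("scene");s0=pickle.load(open("scene0.pkl","rb"));t=cam("top");t0=pickle.load(open("top0.pkl","rb"))
r=lambda i:cv2.resize(i["img"][225:285,260:330],None,fx=5,fy=5,interpolation=2)
cv2.imwrite("pics/s5.png",np.hstack([r(s0),r(s)]))
# dish centre from initial top view: bright floor + fitted circle on hand-read rim extremes (crop1: x 481..722, y 68..311)
L=[(355+81/5,195+190/5),(355+322/5,195+190/5)];V=[(395.4,195+68/5),(395.4,195+311/5)]
p=ray(t0,L,.016);q=ray(t0,V,.016);print(p,q,np.linalg.norm(p[0]-p[1]),np.linalg.norm(q[0]-q[1]))
g=t0["img"][195:270,355:435].mean(-1);m=(cv2.GaussianBlur(g,(0,0),1)>117).astype(np.uint8)
c=max(cv2.findContours(m,0,2,offset=(355,195))[0],key=cv2.contourArea);e=cv2.fitEllipse(cv2.convexHull(c));print("floor",e,ray(t0,[e[0]],.006))
rel([.448,-.2575,.18],52)
```

```text
[0.55351391 0.07353235 0.17408908] [-3.47521876e-05 -4.59169856e-01 -1.60282161e+00] 0.02475913599940721
[[ 0.44497284 -0.20370391  0.016     ]
 [ 0.44438222 -0.31460739  0.016     ]] [[ 0.5005951  -0.26099759  0.016     ]
 [ 0.38985638 -0.25753591  0.016     ]] 0.11090504406197697 0.11079280615098698
floor ((393.61273193359375, 233.00926208496094), (40.52414321899414, 41.61809158325195), 145.20166015625) [[ 0.4453438  -0.25778268  0.006     ]]
to [0.448, -0.2575, 0.18] 52 travel [-0.3264  0.1191 -0.0054] rot [-0.002   0.003   0.0045]
```

View pics/s5.png

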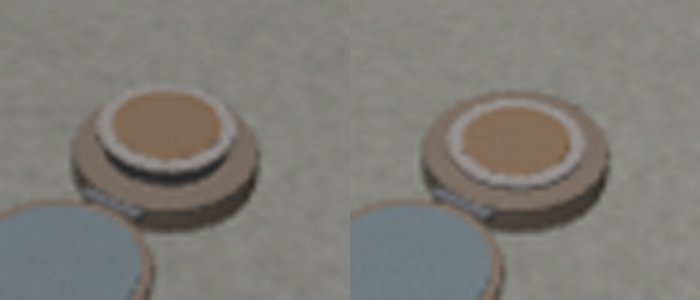

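Before and after: the refill now sits flush on the case. I'll carry the tool over the dish, centre ≈ (0.445,-0.2585).

arm_command(travel=[[-0.055,0.02,-0.01],[-0.11,0.04,-0.01],[-0.165,0.06,-0.01],[-0.22,0.08,-0.01],[-0.275,0.1,-0.01],[-0.32,0.114,0],[-0.329,0.117,0.03],[-0.329,0.117,0.05],[-0.329,0.117,0.05],[-0.329,0.117,0.05]], rotation=[[0,0,0],[0,0,0],[0,0,0],[0,0,0],[0,0,0],[0,0,0],[0,0,0],[0,0,0],[0,0,0],[0,0,0]])

```text
time_s: 9.78
tool_pos: [0.4463, -0.258, 0.1261]
eef_rot: [0.898, 0.441, -0.0, 0.0]
ft_force: [-0.2, -0.3, -0.7]
grip_width: 0.286
```

Run:
```python
from h import *
o=manip.get_obs();print(o["tool_pos"],np.round(Ro.from_quat(o["eef_rot"]).as_matrix(),4)[:,2])
f=cam("wrist");s=cam("scene")
x,y,z=o["tool_pos"];P=[[.445,-.2585,.016],[x,y,z-.0436]]
print(proj(f,P).round(1).tolist(),proj(s,P).round(1).tolist())
th=np.linspace(0,2*np.pi,40);C=np.c_[.445+.06*np.cos(th),-.2585+.06*np.sin(th),.016+0*th]
I=f["img"].copy();cv2.polylines(I,[proj(f,C).astype(int)],True,(0,255,0),1)
J=s["img"].copy();cv2.polylines(J,[(proj(s,C)*4).astype(int)],True,(0,255,0),1,shift=2)
cv2.imwrite("pics/s6.png",np.hstack([I[60:380,100:460],cv2.resize(J[120:200,170:270],None,fx=4,fy=4,interpolation=2)]))
```

```text
[ 0.44626566 -0.25803598  0.12607459] [ 2.e-04 -4.e-04 -1.e+00]
[[276.0, 206.7], [277.5, 237.8]] [[215.4, 183.6], [213.2, 161.0]]
```

View pics/s6.png

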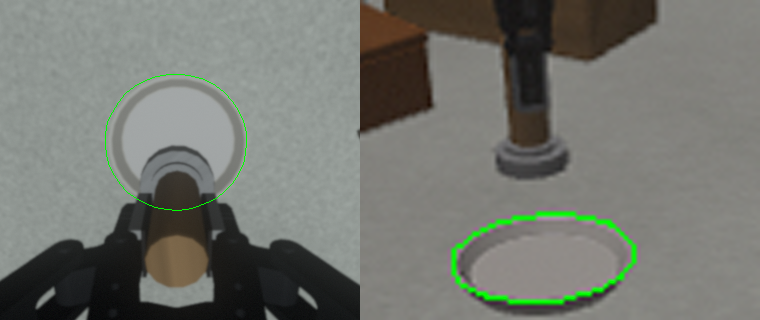

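The dish outline fits within about 2 mm in both views, so I'll lower the tool.

arm_command(travel=[[0,0,0.03],[0,0,0.06],[0,0,0.07],[0,0,0.074],[0,0,0.076],[0,0,0.0775],[0,0,0.0775],[0,0,0.0775]], rotation=[[0,0,0],[0,0,0],[0,0,0],[0,0,0],[0,0,0],[0,0,0],[0,0,0],[0,0,0]])

```text
time_s: 10.88
tool_pos: [0.4466, -0.2582, 0.0496]
eef_rot: [0.898, 0.441, 0.001, 0.001]
ft_force: [-1.2, 0.6, 5.5]
grip_width: 0.286
```

Contact is 5.5 N at the expected height (6 mm floor), so I'll release.

arm_command(travel=[[0,0,0],[0,0,0],[0,0,0],[0,0,0],[0,0,0],[0,0,0]], rotation=[[0,0,0],[0,0,0],[0,0,0],[0,0,0],[0,0,0],[0,0,0]], claw=0.06)

```text
time_s: 11.62
tool_pos: [0.4458, -0.258, 0.0483]
eef_rot: [0.898, 0.44, -0.0, -0.0]
ft_force: [-0.1, -0.0, -0.3]
grip_width: 0.7
```

arm_command(travel=[[0,0,-0.02],[0,0,-0.06],[0,0,-0.11],[0,0,-0.15],[0,0,-0.15],[0,0,-0.15],[0,0,-0.15]], rotation=[[0,0,0],[0,0,0],[0,0,0],[0,0,0],[0,0,0],[0,0,0],[0,0,0]])

```text
time_s: 12.5
tool_pos: [0.4449, -0.2577, 0.1968]
eef_rot: [0.898, 0.44, -0.001, -0.001]
ft_force: [-0.8, 0.2, -0.1]
grip_width: 0.703
```

Run:
```python
from h import *
o=manip.get_obs();print(o["time_s"],o["tool_pos"],o["ft_force"],o["grip_width"])
f=cam("wrist");s=cam("scene")
cv2.imwrite("pics/s7.png",np.hstack([f["img"][60:380,100:460],cv2.resize(s["img"][130:210,170:270],None,fx=4,fy=4,interpolation=2)]))
```

```text
12.5 [ 0.44494013 -0.25772435  0.19683334] [-0.76075986  0.15852233 -0.14423851] 0.7031457669636767
```

View pics/s7.png

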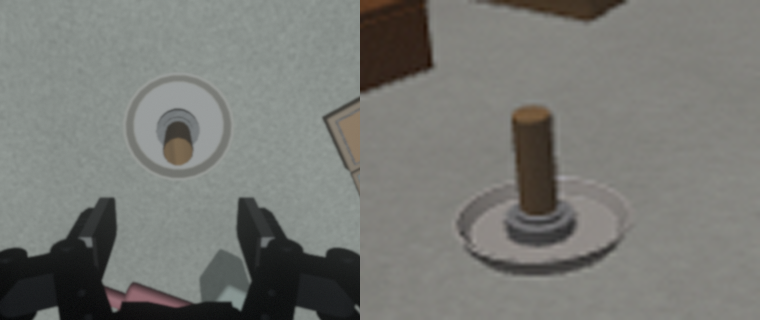

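The tool stands upright in the middle of the dish: in the wrist crop the disc is at (178,127) and the dish centre at (179,127). The fingers are clear, so I'll hand in.

```bash
python3 -c "
from plant import manip
print(manip.finish_job())"
```

```text
the job is handed in; nothing more can be done
None
```

The refill is pressed home and the wooden-handled tool stands upright in the middle of the round dish. I handed the job in at about 12.6 s of robot time.

- **Pressing:** I held the tool by its handle, about 60 mm up, with its face centred on the refill to within about 1–2 mm. At 16.8 mm (17 mm expected) the force rose from 14 to 24 N without further movement, so it had reached the stop. The next camera picture showed the flange flush on the case.
- **Placing:** The tool touched the dish floor at the expected height with 5.5 N. After release, the last pictures show it upright, within about 2 mm of the dish centre, with the gripper open and about 65 mm clear above it.
- **Checks:** None failed. The first estimates differed between views by about 3 mm for the refill and up to about 6 mm for the dish. I corrected both from closer pictures before pressing and placing. The red and blue look-alikes were not touched.

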